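# Pack the parts for one sight glass in the kit tray

### The job

Pack the parts for one sight glass from the cutting mat into the kit tray, each lying flat on the floor of the pocket cut for it: the stepped base, socket up, in the large round pocket, the narrow tube, on end, in the small round one, the square plate in the square one and the short bar in the long one. The plain disc and the wide tube belong to other orders: leave them where they stand.

Things in the scene. Friction and masses are not known exactly. Their poses are not given: they have to be found in the camera images.
- base: The stepped base of the kit: a round ivory plastic turning that stands on the cutting mat, a foot 64 mm in diameter and 14 mm high, and on it a round collar 44 mm in diameter and 18 mm high (32 mm in all) with an open socket 30 mm wide in its top. Can be gripped by the collar. Origin: centre of its underside, z up. About 85 g.
- tube: The narrow tube of the kit: a piece of opal acrylic tube that stands on end on the mat, 48 mm outside diameter, 4 mm wall, 50 mm high. Origin: centre of its lower end, z up along its axis. About 35 g.
- plate: The square plate of the kit: opal acrylic, 56 x 56 mm and 25 mm thick, lying flat on the mat, with a 26 mm hole through its centre and a small brass insert near each corner. Origin: centre of its underside, z up, x and y square to its sides. About 75 g.
- bar: The short bar of the kit: opal acrylic, 76 mm long (its x), 18 mm wide (its y), 25 mm high (z), lying on the mat, with two small brass inserts in its top. Origin: centre of its underside. About 40 g.
- disc: Look-alike, to be left alone: a plain round ivory disc, an unturned blank as wide as the stepped base (64 mm) but 26 mm high and flat on top, without collar or socket. Stands on the mat. Origin: centre of its underside. Near by also stand a brown tape roll (66 mm wide, 24 high) and an amber bottle (32 wide, 58 high), not part of the job; all on the mat are about 10 cm apart, centre to centre.
- wide_tube: Look-alike, to be left alone: a piece of the same opal acrylic tube stock and the same height (50 mm, standing on end on the mat) but wider, 60 mm outside diameter, 4 mm wall. Origin: centre of its lower end.
- base_pocket: Grey foam insert, fixed, 104 x 104 mm, 12 mm high; four lie two by two, in any order, in a shallow plywood tray (rim lower than the inserts' tops, which are 17 mm above the table). It has the large round pocket, 82 mm in diameter. Pocket 8 mm deep its lighter floor 4 mm above the origin. Origin: centre of the underside, below the pocket's centre; x, y along its sides, z up.
- tube_pocket: Grey foam insert, fixed, 104 x 104 mm, 12 mm high; four lie two by two, in any order, in a shallow plywood tray (rim lower than the inserts' tops, which are 17 mm above the table). It has the small round pocket, 66 mm in diameter. Pocket 8 mm deep its lighter floor 4 mm above the origin. Origin: centre of the underside, below the pocket's centre; x, y along its sides, z up.
- plate_pocket: Grey foam insert, fixed, 104 x 104 mm, 12 mm high; four lie two by two, in any order, in a shallow plywood tray (rim lower than the inserts' tops, which are 17 mm above the table). It has the square pocket, 74 x 74 mm, square to the insert's sides. Pocket 8 mm deep its lighter floor 4 mm above the origin. Origin: centre of the underside, below the pocket's centre; x, y along its sides, z up.
- bar_pocket: Grey foam insert, fixed, 104 x 104 mm, 12 mm high; four lie two by two, in any order, in a shallow plywood tray (rim lower than the inserts' tops, which are 17 mm above the table). It has the long pocket, 94 mm along the insert's x and 36 mm along its y. Pocket 8 mm deep its lighter floor 4 mm above the origin. Origin: centre of the underside, below the pocket's centre; x, y along its sides, z up.
Mind the look-alikes: they are no part of the job. What is shaped like the base but blue or turquoise is not meant. What is shaped like the tube but purple is not meant.

How it is judged:
By the outcome, as a careful person would: the job done as asked, in the order asked, and still so for the second after the job is handed in, with the robot touching nothing.
It also fails if it takes over 93 s, if anything falls off the work surface, if the arm or the gripper's body presses on something with over 40 N, if the wrist force passes 120 N, or if a joint passes its speed limit or range.

### The arm

A 7-joint arm with a two-finger parallel gripper is mounted at the origin on the work surface. World frame = base frame: x ahead of the robot, y to its left, z up, the work surface at z = 0. Lengths are in m, angles in degrees, forces in N, time in s.
With the tool pointing down it reaches from about 0.35 to 0.775 m from the base axis. Payload 3.1 kg.
Tool frame: the origin (TCP) lies on the centre line of the jaws, within the pads' length; the fingertips stand 17 mm ahead of it and the grasp point (between the pads) lies 2 mm behind it (robot.tip_reach is the distance from the TCP to the fingertips, in m); z points along the fingers, y is the line along which they close (so a half turn about z gives the same grasp; the last joint's range is limited). The gripper opens to 85 mm and grips with 20 to 120 N. Pads are 22 mm wide; open, the fingers measure 114 mm over their backs; the gripper's body (76 mm by 85 mm) begins 54 mm behind the grasp point. The pads swing forward as they close: fully open they stand 13 mm farther back than shut.
Start: joints at [-77.046, 17.813, 0.802, 86.603, -0.252, 75.585, -1.558], TCP at [0.146, 0.53, 0.248] pointing down, gripper open.
Joint ranges: [-154.91, 154.91], [-16.99, 109.72], [-72.82, 74.43], [7.12, 147.25], [-82.49, 262.49], [11.32, 116.49], [-174.64, 174.64]. Speed limits (degrees/s): [159.86, 159.86, 180, 180, 180, 180, 180].

### API

Orientations are given as [roll, pitch, yaw] about the fixed x, y, z axes, in that order (R = Rz(yaw) Ry(pitch) Rx(roll)).
In Python, from station import robot, fingers, vision, workorder, recognise gives the robot as it stands. Calls block until the motion is done:
- robot.move_to(position, orientation): joint-space move of the TCP to a pose.
- robot.line_to(position, orientation=None, velocity=0.15, f_stop=None): straight line of the TCP; orientation=None keeps the orientation; velocity is the mean speed in m/s. With f_stop (N) it stops when the force on the tool has changed by that much, and returns True; else False.
- robot.move_j(angles): joint-space move.
- fingers.gripper_to(opening, force=None): opening from 0.0 (shut) to 1.0 (fully open); force is the grip in N (None keeps the last); returns when the fingers have stopped.
- robot.pause(seconds).
- robot.inverse_kinematics(position, orientation): joint angles nearest the present ones, or None.
- vision.grab_frame(name): name is "side" or "top"; returns the picture (480x640x3 uint8, red, green, blue); there is no depth.
- vision.calibration(name): a dict with "mtx" (3x3 intrinsics, pixels), "extrinsics" (4x4, takes a point from world to camera coordinates). Camera axes: x right, y up, looking along -z (the intrinsics and any distortion apply to the point x, -y, -z); pixel columns grow to the right and rows downward; lengths in m; the calibration is good to about 2 mm. A picture is of the moment at which its call begins. calibration takes no time and is no camera call.
A pose or a line that the arm cannot do raises robot.PlanningError and nothing moves.
- workorder.close_job(): hands the job in; it is judged then, once.
Trained networks look in the newest picture that a camera, given by its name, has taken for a name from the list of things; names that differ only in an ending like _2 or _b are one class to them, and where a whole thing is asked for, a point or a joint stands for the part that bears it (a point fixed in the world has none). Each returns a list of dicts, best first, with "p" (0 to 1); they miss things now and then, are a little off and sometimes report something else, mostly with a low value. They report only what shows in the picture. A call takes as long as a camera call. They do not tell look-alikes from the thing itself.
- recognise(label, camera): "rect" ([centre column, centre row, width, height] in pixels, round what is visible of it).
Readings, each from a call of its own:
- robot.current_time_s(): time.
- robot.current_joint_positions(): joint angles.
- robot.current_dq(): joint speeds.
- robot.current_joint_torque(): joint torques, N m.
- robot.current_tool_pos(): TCP position.
- robot.current_eef_rot(): TCP orientation.
- robot.current_contact_force(): force on the tool from outside, world axes, zero at the start.
- robot.current_torque(): the same for the moment, N m.
- robot.current_finger_gap(): opening from 0.0 (shut) to 1.0 (fully open).
- robot.current_gripper_force(): force on a finger pad.
Only numpy, scipy, OpenCV 4.12 (cv2) and the standard library are available. Lean on these libraries where they do the work, as an engineer would, in place of code of your own. Each camera call takes 0.05 s, during which the arm holds its last target. There are 200 camera calls.

## Working session

There is one attempt and no reset: what is moved stays moved. The work goes in short steps, each a Python script; the robot and the scene stay as the last script left them, time stands still between calls to the robot, and variables do not carry over. Pictures are saved under pics/ and viewed, at most 14 in all, crops included, and the job is handed in when it is done.

```bash
mkdir -p pics; ls; python3 - <<'E'
from station import robot, fingers, vision, workorder, recognise
import cv2
for c in("top","side"):
    cv2.imwrite(f"pics/{c}0.png",vision.grab_frame(c)[:,:,::-1]); k=vision.calibration(c); print(c,k)
    for n in("base","tube","plate","bar","disc","wide_tube","base_pocket","tube_pocket","plate_pocket","bar_pocket"):
        print(n,[(round(d["p"],2),[round(x) for x in d["rect"]]) for d in recognise(n,c)])
print(robot.current_eef_rot(),robot.current_time_s())
E
```

```text
pics
top {'mtx': array([[572.40207758,   0.        , 305.76322267],
       [  0.        , 572.40207758, 235.10901871],
       [  0.        ,   0.        ,   1.        ]]), 'extrinsics': array([[-0.0145836 , -0.99974657, -0.01714985,  0.13119715],
       [ 0.98394121, -0.01740036,  0.17764266, -0.45142579],
       [-0.17789606, -0.01428378,  0.98394561, -1.18593363],
       [ 0.        ,  0.        ,  0.        ,  1.        ]])}
base [(0.95, [134, 255, 30, 31]), (0.95, [198, 325, 32, 26]), (0.66, [225, 170, 28, 25])]
tube [(0.77, [310, 246, 18, 25]), (0.57, [397, 285, 23, 24])]
plate [(0.95, [323, 197, 32, 31])]
bar [(0.91, [315, 156, 31, 25])]
disc [(0.88, [277, 206, 30, 29])]
wide_tube [(0.85, [227, 211, 31, 30]), (0.17, [471, 176, 55, 53])]
base_pocket [(0.58, [424, 181, 56, 50])]
tube_pocket [(0.78, [480, 217, 53, 54])]
plate_pocket [(0.88, [433, 229, 55, 56]), (0.41, [323, 197, 36, 35])]
bar_pocket [(0.93, [469, 174, 56, 53])]
side {'mtx': array([[612.84380909,   0.        , 323.1071027 ],
       [  0.        , 612.84380909, 247.28944496],
       [  0.        ,   0.        ,   1.
[... 190 characters left out ...]
509 , -1.05798082],
       [ 0.        ,  0.        ,  0.        ,  1.        ]])}
base [(0.83, [246, 172, 28, 23]), (0.73, [349, 190, 23, 22]), (0.73, [203, 223, 28, 26])]
tube [(0.81, [326, 329, 27, 35]), (0.76, [319, 255, 25, 31])]
plate [(0.77, [373, 251, 30, 26]), (0.59, [318, 255, 24, 30])]
bar [(0.68, [407, 232, 13, 28]), (0.51, [338, 225, 28, 29])]
disc [(0.92, [338, 225, 31, 30])]
wide_tube [(0.59, [314, 200, 26, 39])]
base_pocket [(0.67, [453, 314, 74, 56])]
tube_pocket [(0.65, [453, 380, 86, 66])]
plate_pocket [(0.61, [412, 339, 84, 62]), (0.6, [405, 231, 8, 29]), (0.34, [497, 348, 77, 59])]
bar_pocket [(0.75, [497, 349, 82, 61])]
[1.79999532e+02 8.06238963e-04 1.64659814e+02] 1.1
```

View pics/top0.png

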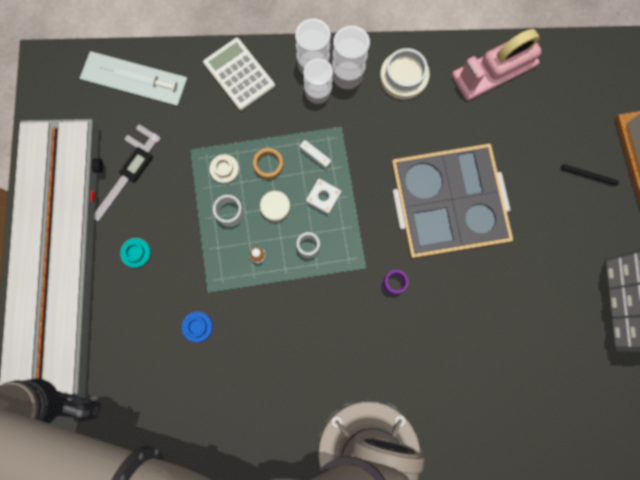

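View pics/side0.png

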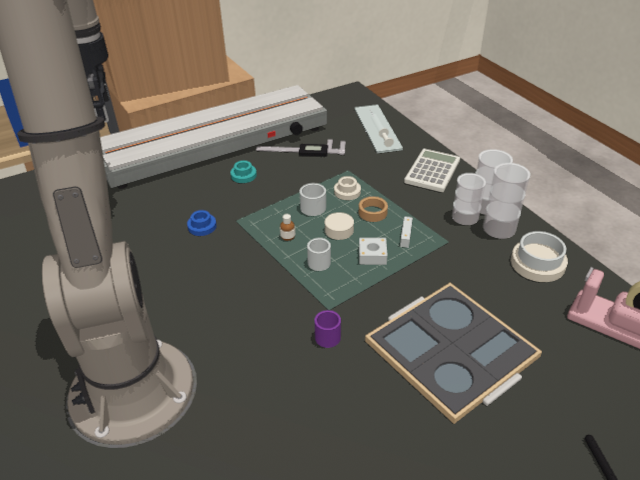

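Top view: base (224,168), wide tube (228,210), disc (275,206), bar (315,153), plate (323,196) and narrow tube (308,245). Pockets: base (423,181), bar (469,174), plate (433,227), tube (480,219). The side view agrees. Next I'll fit silhouettes in both cameras.

```bash
cat > h.py <<'E'
import numpy as np, cv2
from scipy.optimize import minimize
from station import robot, fingers, vision, workorder, recognise
K={c:vision.calibration(c) for c in("top","side")}
def proj(c,P):
    k=K[c]; q=np.asarray(P)@k["extrinsics"][:3,:3].T+k["extrinsics"][:3,3]
    q=q*[1,-1,-1]; p=q@k["mtx"].T; return p[:,:2]/p[:,2:]
def unproj(c,uv,z):
    k=K[c];R=k["extrinsics"][:3,:3];t=k["extrinsics"][:3,3]
    d=R.T@(np.linalg.inv(k["mtx"])@[uv[0],uv[1],1]*[1,-1,-1]); o=-R.T@t
    return o+d*(z-o[2])/d[2]
a=np.linspace(0,2*np.pi,48,endpoint=False)
ring=lambda r,z:np.c_[r*np.cos(a),r*np.sin(a),0*a+z]
rect=lambda x,y,z:np.array([[i*x/2,j*y/2,z] for i,j in((1,1),(1,-1),(-1,-1),(-1,1))])
S=8 # supersampling
def poly(shape,pts,o): 
    m=np.zeros(shape,np.uint8); cv2.fillPoly(m,[np.round(((pts-o)*S+S/2)*16).astype(np.int32)],1,shift=4); return m
def place(P,x): 
    c,s=np.cos(x[2]),np.sin(x[2]); return P@np.array([[c,s,0],[-s,c,0],[0,0,1]])+[x[0],x[1],0]
def fit(c,gray,sets,x0,inter=False,yaw=True,h=28):
    """sets: list of point sets; hulls united (inter: intersected). gray: float 0..1 membership image"""
    ctr=proj(c,[[x0[0],x0[1],.015]])[0].round().astype(int); o=ctr-h
    g=gray[o[1]:o[1]+2*h,o[0]:o[0]+2*h]
    def cost(v):
        x=[x0[0]+v[0]/1000,x0[1]+v[1]/1000,x0[2]+(v[2]/30 if yaw else 0)]
        ms=[poly((2*h*S,2*h*S),cv2.convexHull(proj(c,place(P,x)).astype(np.float32))[:,0],o) for P in sets]
        m=np.minimum.reduce(ms) if inter else np.maximum.reduce(ms)
        m=cv2.GaussianBlur(m.astype(np.float32),(0,0),S*.6)
        m=cv2.resize(m,(2*h,2*h),interpolation=cv2.INTER_AREA)
        return ((m-g)**2).sum()/g.sum()
    best=None
    for y in ([-12,0,12] if yaw else [0]):
        r=minimize(cost,[0,0,y],method="Nelder-Mead",options=dict(initial_simplex=np.array([[0,0,y],[6,0,y],[0,6,y],[3,3,y+6]]),xatol=.05,fatol=1e-5))
        if best is None or r.fun<best.fun:best=r
    v=best.x; return np.array([x0[0]+v[0]/1000,x0[1]+v[1]/1000,x0[2]+(v[2]/30 if yaw else 0)]),best.fun
E
python3 - <<'E'
from h import *
t=vision.grab_frame("top")
m=t[125:265,190:370]; r=t[140:260,385:520]
cv2.imwrite("pics/crop.png",np.hstack([cv2.resize(m,None,fx=3,fy=3,interpolation=cv2.INTER_CUBIC)[:,:,::-1]]))
cv2.imwrite("pics/cropt.png",cv2.resize(r,None,fx=4,fy=4,interpolation=cv2.INTER_CUBIC)[:,:,::-1])
for uv in [(200,220),(224,168),(228,220),(275,206),(315,153),(323,196),(323,185),(308,245),(423,181),(433,227),(480,219),(470,174),(455,200),(440,160)]: print(uv,t[uv[1],uv[0]],unproj("top",uv,.02).round(3))
s=vision.grab_frame("side")
for uv in [(270,235),(347,182),(319,250),(373,258),(407,235),(450,314),(440,350),(410,340)]: print(uv,s[uv[1],uv[0]],unproj("side",uv,.02).round(3))
print(robot.tip_reach, robot.current_finger_gap())
E
```

```text
(200, 220) [ 93 116 106] [0.495 0.356 0.02 ]
(224, 168) [232 231 211] [0.613 0.305 0.02 ]
(228, 220) [184 190 185] [0.494 0.295 0.02 ]
(275, 206) [233 234 216] [0.524 0.191 0.02 ]
(315, 153) [228 230 226] [0.644 0.101 0.02 ]
(323, 196) [ 98 123 111] [0.544 0.085 0.02 ]
(323, 185) [229 231 227] [0.57  0.084 0.02 ]
(308, 245) [101 123 112] [0.435 0.12  0.02 ]
(423, 181) [135 149 156] [ 0.574 -0.137  0.02 ]
(433, 227) [136 150 157] [ 0.47  -0.153  0.02 ]
(480, 219) [133 147 154] [ 0.486 -0.257  0.02 ]
(470, 174) [131 144 152] [ 0.588 -0.241  0.02 ]
(455, 200) [105 104 103] [ 0.53  -0.205  0.02 ]
(440, 160) [107 104 107] [ 0.622 -0.177  0.02 ]
(270, 235) [ 84 104  94] [0.373 0.233 0.02 ]
(347, 182) [166 157 141] [0.62  0.319 0.02 ]
(319, 250) [153 155 151] [0.442 0.136 0.02 ]
(373, 258) [154 155 151] [0.527 0.058 0.02 ]
(407, 235) [213 207 193] [0.63  0.084 0.02 ]
(450, 314) [118 130 135] [ 0.568 -0.146  0.02 ]
(440, 350) [82 81 82] [ 0.499 -0.205  0.02 ]
(410, 340) [119 130 135] [ 0.466 -0.16   0.02 ]
0.017 1.0043316984276427
```

View pics/crop.png

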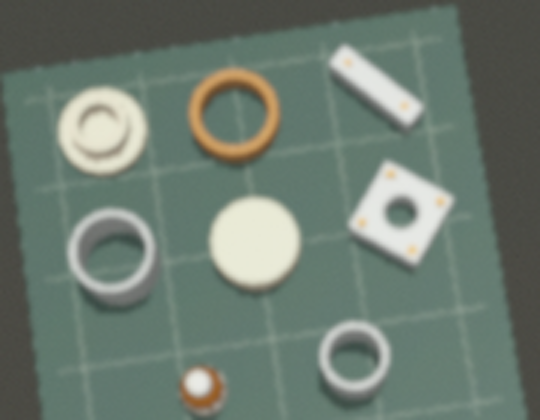

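View pics/cropt.png

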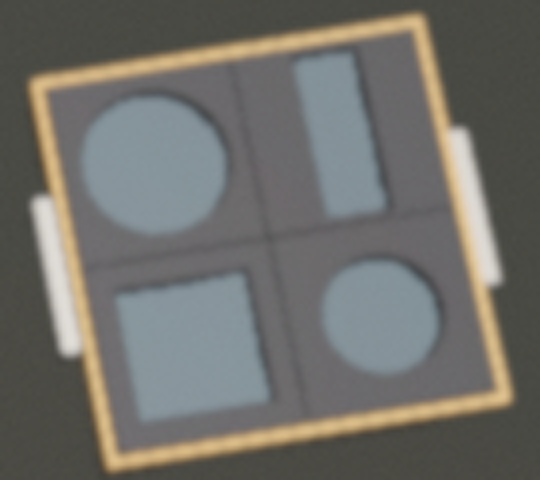

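The mat crop shows the base with its socket at top left, the bar at about 40° and the plate turned about 30°. The tray crop shows the pockets: large round top left, long top right, square bottom left, small round bottom right.

```bash
cat > see.py <<'E'
from h import *
Z=.002
SH={"base":[np.r_[ring(.032,0),ring(.032,.014)],np.r_[ring(.022,.014),ring(.022,.032)]],"tube":[np.r_[ring(.024,0),ring(.024,.05)]],
"plate":[np.r_[rect(.056,.056,0),rect(.056,.056,.025)]],"bar":[np.r_[rect(.076,.018,0),rect(.076,.018,.025)]],
"disc":[np.r_[ring(.032,0),ring(.032,.026)]],"wide_tube":[np.r_[ring(.03,0),ring(.03,.05)]]}
def blob(img,c,ctr,thr):
    m=(img[:,:,0]>thr).astype(np.uint8)
    cs,_=cv2.findContours(m,cv2.RETR_EXTERNAL,cv2.CHAIN_APPROX_NONE)
    cs=[k for k in cs if cv2.contourArea(k)>60]
    k=max(cs,key=lambda k:cv2.pointPolygonTest(k,tuple(map(float,ctr)),True))
    o=np.zeros(m.shape,np.uint8);cv2.drawContours(o,[k],-1,1,-1)
    return cv2.GaussianBlur(o.astype(np.float32),(0,0),.6)
def part(img,c,n,x0,z=Z,thr=None):
    thr=thr or (145 if c=="top" else 118)
    return fit(c,blob(img,c,proj(c,[[x0[0],x0[1],z+.02]])[0],thr),[P+[0,0,z] for P in SH[n]],x0,yaw=n in("plate","bar"))
E
python3 - <<'E'
from see import *
I={c:vision.grab_frame(c) for c in K}
G={"base":(.61,.303,0),"tube":(.432,.12,0),"plate":(.544,.085,.5),"bar":(.643,.1,.8),"disc":(.524,.191,0),"wide_tube":(.505,.295,0)}
G["bar"]=(.643,.1,np.radians(-130))
for n,x0 in G.items():
    for c in K:
        try:
            x,f=part(I[c],c,n,x0); print(n,c,x[:2].round(4),np.degrees(x[2]).round(1),round(f,3))
        except Exception as e: print(n,c,e)
PK={"base":((.574,-.137),lambda z:ring(.041,z)),"bar":((.588,-.241),lambda z:rect(.094,.036,z)),"plate":((.47,-.153),lambda z:rect(.074,.074,z)),"tube":((.486,-.257),lambda z:ring(.033,z))}
for n,(p,f) in PK.items():
    for c in K:
        i=I[c].astype(float); d=i[:,:,2]-i[:,:,0]*.5 
        lo,hi=(52,88) if c=="top" else (42,74)
        g=np.clip((d-lo)/(hi-lo),0,1).astype(np.float32); g[i[:,:,2]-i[:,:,0]<6]=0
        x,r=fit(c,g,[f(.009),f(.017)],(*p,np.radians(10)),inter=True,yaw=n in("bar","plate"),h=24)
        print("pocket",n,c,x[:2].round(4),np.degrees(x[2]).round(1),round(r,3))
E
```

```text
base top [0.6165 0.3075] 0.0 0.012
base side [0.6125 0.306 ] 0.0 0.007
tube top [0.4376 0.1203] 0.0 0.027
tube side [0.4323 0.1197] 0.0 0.01
plate top [0.5474 0.0843] -31.3 0.008
plate side [0.5425 0.0844] 59.9 0.018
bar top [0.6459 0.1007] -130.7 0.033
bar side [0.6401 0.1011] -129.7 0.013
disc top [0.5273 0.1927] 0.0 0.009
disc side [0.523  0.1917] 0.0 0.009
wide_tube top [0.5187 0.2963] 0.0 0.093
wide_tube side [0.5118 0.293 ] 0.0 0.008
pocket base top [ 0.5767 -0.1381] 10.0 0.005
pocket base side [ 0.5731 -0.1408] 10.0 0.011
pocket bar top [ 0.5928 -0.2419] 8.6 0.009
pocket bar side [ 0.5888 -0.2448] 8.6 0.014
pocket plate top [ 0.473  -0.1537] 8.4 0.004
pocket plate side [ 0.4697 -0.1565] 8.7 0.015
pocket tube top [ 0.4884 -0.2574] 10.0 0.009
pocket tube side [ 0.4851 -0.2601] 10.0 0.034
```

Top and side differ by a constant offset of about 4 mm in x, which fits calibration bias, so I average them. The pocket spacing comes out at about 105 mm, which matches the inserts. Next I'll probe the table to learn how far the fingertips reach at each opening.

```bash
python3 - <<'E'
from h import *
p=[.515,-.03]
t0=robot.current_time_s()
for q in ((.6145,.3068,.05),(.575,-.1395,.06),(.435,.12,.05),(.4868,-.2588,.07)):
    print(robot.inverse_kinematics(q,[180,0,90]))
o=[180,0,90]
fingers.gripper_to(0.0,40)
robot.move_to([*p,.06],o)
print(robot.current_time_s()-t0)
for g in (0.,.52):
    if g: robot.line_to([*p,.035],velocity=.1); fingers.gripper_to(g)
    h=robot.line_to([*p,.004],velocity=.03,f_stop=4)
    print(g,robot.current_finger_gap(),h,robot.current_tool_pos(),robot.current_time_s()-t0)
robot.line_to([*p,.08],velocity=.2)
E
```

```text
[-42.37731105  44.34285359  24.79350219  76.9174672  -19.23060398
  62.85952285 -15.05434524]
[-25.15309544  44.69468143  58.42437764  94.98087642 -41.54488312
  64.6207291   44.79677779]
[-43.26409811  21.46587604  31.38545908 116.9260385  -15.47727646
  45.57582363  -2.7098821 ]
[ -8.92511685  35.47810135  50.17465928 101.08370015 -31.4892753
  58.57858102  53.10443534]
3.2417
0.0 -0.003245698483147192 True [ 0.51493326 -0.03002769  0.01718476] 4.55
0.52 0.5219503465521687 True [ 0.51492814 -0.02994184  0.0150795 ] 6.0667
```

Measured fingertip reach is 17.2 mm shut and 15.1 mm at an opening of 0.52. I'll do the base first.

```bash
cat > pp.py <<'E'
from see import *
def pick_place(src,yaw,z,opening,dst,pyaw,release,force=40,hi=.15):
    """z: TCP height at grasp, part on mat at Z; placed on floor z=.009"""
    t0=robot.current_time_s()
    fingers.gripper_to(opening)
    robot.move_to([*src,.13],[180,0,yaw])
    h=robot.line_to([*src,z],velocity=.12,f_stop=12); print("down",h,robot.current_tool_pos().round(4) if hasattr(robot.current_tool_pos(),'round') else robot.current_tool_pos())
    if h: return print("unexpected contact")
    fingers.gripper_to(0.,force); g=robot.current_finger_gap()
    robot.line_to([*src,hi],velocity=.2)
    print("gap mm",round(85*g,1),round(85*robot.current_finger_gap(),1),"F",robot.current_gripper_force())
    robot.move_to([*dst,hi],[180,0,pyaw])
    zp=z-Z+.009
    robot.line_to([*dst,zp+.012],velocity=.15)
    h=robot.line_to([*dst,zp-.004],velocity=.03,f_stop=4)
    print("placed",h,"dz mm",round(1000*(robot.current_tool_pos()[2]-zp),1))
    fingers.gripper_to(release)
    robot.line_to([*dst,hi],velocity=.2)
    print("t",robot.current_time_s()-t0,robot.current_time_s())
E
python3 - <<'E'
from pp import *
pick_place([.6145,.3068],135,.0325,.8,[.575,-.1395],100,.75)
for c in K: cv2.imwrite(f"pics/{c}1.png",vision.grab_frame(c)[120:420,180:580,::-1].repeat(2,0).repeat(2,1))
E
```

```text
down False [0.6153 0.3069 0.0335]
gap mm 42.9 42.6 F 40.6761743221432
placed True dz mm 0.6
t 7.6916 15.5333
```

View pics/side1.png

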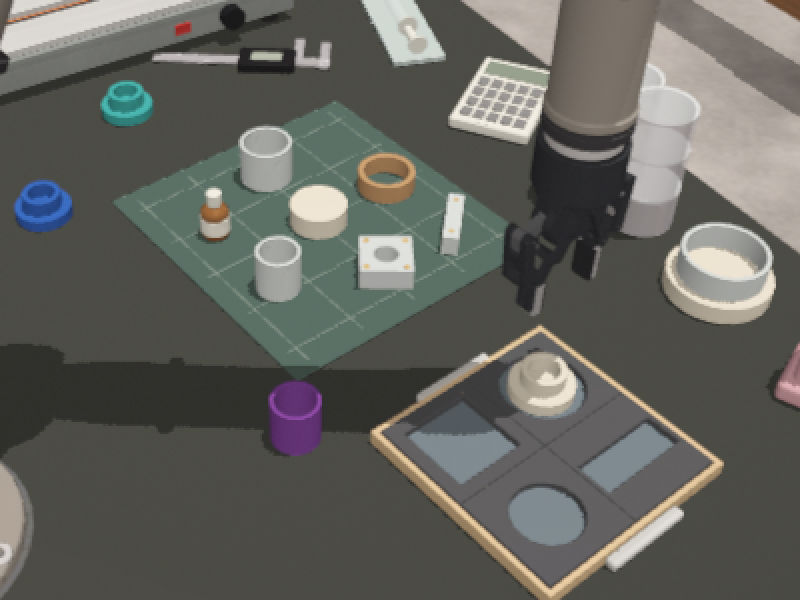

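The base sits flat in the large pocket (crop pixel 542,383) and the other parts haven't moved. Next: the tube and the plate.

```bash
python3 - <<'E'
from pp import *
pick_place([.435,.12],135,.034,.85,[.4868,-.2588],100,.85)
pick_place([.545,.0844],59.3,.0275,.95,[.4714,-.155],98.6,.9)
for c in K: cv2.imwrite(f"pics/{c}2.png",vision.grab_frame(c)[120:420,180:580,::-1].repeat(2,0).repeat(2,1))
E
```

```text
down False [0.4358 0.1199 0.0345]
gap mm 47.4 47.1 F 41.12651288509369
placed True dz mm 0.1
t 7.15 22.7833
down False [0.5457 0.0841 0.0283]
gap mm 54.6 54.9 F 43.449755273759365
placed True dz mm -0.0
t 7.050000000000001 29.8333
```

View pics/side2.png

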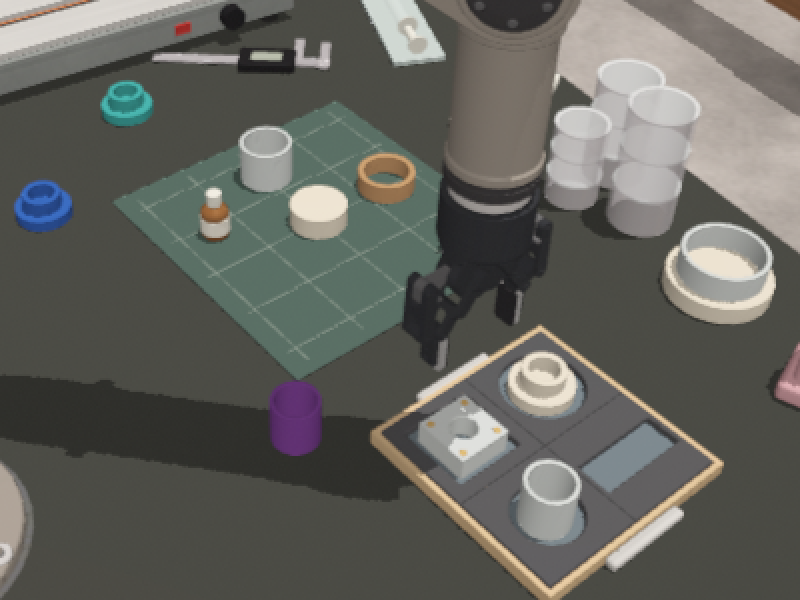

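The base (542,383), tube (549,497) and plate (463,437) all lie in their pockets, with the plate square to its sides. The bar is next, then I'll clear the arm.

```bash
python3 - <<'E'
from pp import *
pick_place([.643,.101],49.8,.030,.5,[.5908,-.2434],8.6,.5)
robot.move_to([.35,.25,.30],[180,0,125])
print(robot.current_time_s())
a=vision.grab_frame("top")[140:260,385:520];b=vision.grab_frame("side")[270:420,350:550]
f=lambda i:cv2.resize(i,(400,350),interpolation=cv2.INTER_CUBIC)[:,:,::-1]
cv2.imwrite("pics/end.png",np.hstack([f(a),f(b)]))
E
```

```text
down False [0.6438 0.1007 0.031 ]
gap mm 16.5 16.4 F 41.219072341918945
placed True dz mm -0.1
t 7.349999999999998 37.2833
39.3333
```

View pics/end.png

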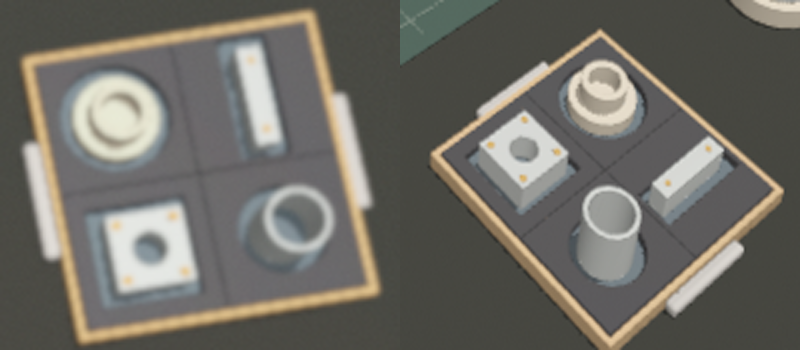

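All four parts lie inside their pockets, with pocket floor visible around them. The contact heights were within 0.6 mm of flat. I'm handing the job in.

```bash
python3 -c "
from station import workorder
print(workorder.close_job())"
```

```text
the job is handed in; nothing more can be done
None
```

The base, tube, plate and bar are each flat in their own pocket, packed in the order asked; the disc and wide tube were not handled, and the job was handed in at about 39 s of the 93 s allowed.

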